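# Flip open the bin of round sweets

### The arm

A 7-joint arm with a two-finger parallel gripper is mounted at the origin on the work surface. World frame = base frame: x ahead of the robot, y to its left, z up, the work surface at z = 0. Lengths are in mm, angles in rad, forces in N, time in s.
With the tool pointing down it reaches from about 400 to 875 mm from the base axis. Payload 4.4 kg.
Tool frame: the origin (TCP) lies on the centre line of the jaws, within the pads' length; the fingertips stand 8 mm ahead of it and the grasp point (between the pads) lies 11 mm behind it; x points along the fingers, z is the direction in which the jaws open and shut, and the axes are right-handed (so a half turn about x gives the same grasp; the last joint's range is limited). The gripper opens to 85 mm and grips with 20 to 120 N. Pads are 22 mm wide; open, the fingers measure 114 mm over their backs; the gripper's body (76 mm by 85 mm) begins 54 mm behind the grasp point. The pads swing forward as they close: fully open they stand 13 mm farther back than shut.
Start: joints at [1.276, 0.628, 0.038, 1.517, -0.027, 0.996, -0.02], TCP at [147.453, -633.068, 239.313] pointing down, gripper open.
Joint ranges: [-3.06, 3.06], [-0.37, 2.12], [-1.25, 1.32], [0.18, 2.47], [-1.1, 4.24], [0.23, 1.98], [-2.94, 2.94]. Speed limits (rad/s): [2.57, 2.57, 3.14, 3.14, 3.14, 3.14, 3.14].

### API

Orientations are given as [roll, pitch, yaw] about the fixed x, y, z axes, in that order (R = Rz(yaw) Ry(pitch) Rx(roll)).
In Python, from cell import ctrl, get_image, camera_params gives the robot as it stands. The module is installed in compiled form; this text tells all that it offers.
- The arm moves only by the shell command python3 -m handwheel 'ROWS'. ROWS is text: rows parted by semicolons, each of 7 numbers parted by spaces: the opening, from -1 (shut) to 1 (fully open), then the shift along the tool's x, y, z in mm, then the turn, a rotation vector about the tool's x, y, z in rad. In form: grip x y z wx wy wz; .... A call has 1 to 10 rows; each row shifts and turns the pose as measured when the row begins, along the tool's axes as they then stand; what a row does not reach is not made up. A row lasts 1/10 s, in which the tool goes at most 50 mm and 8.59 degrees, less where a joint would pass 70% of its speed; a pose out of reach is approached as far as the arm can. A call with a gripper value outside its range is refused whole. The fingers move at their own pace and stop on an object; the grip force is fixed at half the most. Time passes only in rows, so rows that do not move let the fingers close. It gives the time, the measured TCP pose, the force and the opening at its end, in the units of the state.
- ctrl.read_state(): the state, without advancing time (a new reading comes with each control period).
- get_image(name): name is "side" or "top" or "wrist"; returns the picture (400x640x3 uint8, blue, green, red); there is no depth.
- camera_params(name): a dict with "fx", "fy", "cx", "cy" (pixels), "eye" and "orientation" of the camera in the world. Camera axes: x right, y up, looking along -z (the intrinsics and any distortion apply to the point x, -y, -z); pixel columns grow to the right and rows downward; lengths in mm; the calibration is good to about 2 mm. A picture is of the moment at which its call begins: read the wrist's pose just before it. camera_params takes no time and is no camera call; for the wrist camera it gives the pose at the moment of the call.
- ctrl.finish_job(): hands the job in, once; it reports no verdict.
The state is a dict: "clock": time; "qpos": joint angles; "qd": joint speeds; "tau": joint torques, N m; "eef_pos": TCP position; "tool_rot": TCP orientation; "force": force on the tool from outside, world axes, zero at the start; "torque": the same for the moment, N m; "width": finger opening in mm.
Only numpy, scipy, OpenCV 4.12 (cv2) and the standard library are available. Lean on these libraries where they do the work, as an engineer would, in place of code of your own. Each camera call takes 0.05 s, during which the arm holds its last target.

### The job

Open the bin of ball-shaped sweets for the customers: with your fingertips, from beneath its lip, push the hinged leaf of its lid up and right over its hinge until it lies flat on the fixed half of the lid, and then let go. Only push the leaf, never pinch it; be gentle, do not let it slap down, and leave the other bin's lid and everything else on the counter as they are.

Things in the scene. Friction and masses are not known exactly. Their poses are not given: they have to be found in the camera images.
- bin_balls: bin of foil-wrapped round balls 25 mm across: dark wooden box 226 mm deep (x), 150 wide (y), 120 high, fixed, its -x side (the lip side) facing about to the robot's right; origin at the centre of its underside. On the far (+x) part of its top a fixed clear lid 5 mm thick (top face 125 mm up), on the -x part a hinged clear leaf; hinge line along y at x = -15, z = 127 mm
- lid_balls (a joint): hinge angle of the leaf on the bin of balls: 0 shut, pi/2 upright, pi folded right over, flat on the fixed lid (firm end stop, on two rubber bumpers); may start ajar. A friction hinge holds it wherever it is left; 1 to 2 N at the lip moves it. Leaf: clear sheet, aluminium edging, about 100 g, 150 mm wide, 5 mm thick, 120 mm from hinge line to free edge; shut, its faces lie 0.5 and 5.5 mm below the hinge line
- lid_balls_lip (a point): middle of the free edge of the leaf of the bin of balls, half-way through its thickness; moves with the leaf. Shut, this end is a lip that juts out 22 mm beyond the bin's side wall, its underside 121 mm above the counter, so that a fingertip fits beneath it
- bin_sticks: bin of foil-wrapped short sticks 52 mm long, lying across the bin: dark wooden box 226 mm deep (x), 150 wide (y), 120 high, fixed, its -x side (the lip side) facing about to the robot's right; origin at the centre of its underside. On the far (+x) part of its top a fixed clear lid 5 mm thick (top face 125 mm up), on the -x part a hinged clear leaf; hinge line along y at x = -15, z = 127 mm
- lid_sticks (a joint): hinge angle of the leaf on the bin of sticks: 0 shut, pi/2 upright, pi folded right over, flat on the fixed lid (firm end stop, on two rubber bumpers); may start ajar. A friction hinge holds it wherever it is left; 1 to 2 N at the lip moves it. Leaf: clear sheet, aluminium edging, about 100 g, 150 mm wide, 5 mm thick, 120 mm from hinge line to free edge; shut, its faces lie 0.5 and 5.5 mm below the hinge line
- lid_sticks_lip (a point): middle of the free edge of the leaf of the bin of sticks, half-way through its thickness; moves with the leaf. Shut, this end is a lip that juts out 22 mm beyond the bin's side wall, its underside 121 mm above the counter, so that a fingertip fits beneath it
- tin_flat: round sweet tin, 67 mm across, 42 mm high; origin at the centre of its underside; loose bystander
- tin_tall: round sweet tin, 55 mm across, 52 mm high; origin at the centre of its underside; loose bystander
- scoop: hand scoop lying on the counter, about 190 mm long, handle to its -x; origin at the back of its trough; loose bystander
- gift_box: gift box 94 x 124 x 50 mm; origin at the centre of its underside; loose bystander
- jar: amber jar with steel cap, 76 mm across, 110 mm high; origin at the centre of its underside; loose bystander
- bell: counter bell, 72 mm across, 51 mm high; origin at the centre of its underside; loose bystander
- cup: white cup, 72 mm across, 85 mm high; origin at the centre of its underside; loose bystander
- jar_small: clear jar with brass cap, 60 mm across, 85 mm high; origin at the centre of its underside; loose bystander

How it is judged:
By the outcome, as a careful person would: the job done as asked, in the order asked, and still so for the second after the job is handed in, with the robot touching nothing.
It also fails if it takes over 42 s, if anything falls off the work surface, if the arm or the gripper's body presses on something with over 40 N, if the wrist force passes 120 N, or if a joint passes its speed limit or range.

## Working session

There is one attempt and no reset: what is moved stays moved. The work goes in short steps, Python scripts to look and compute and a shell command to move; the robot and the scene stay as the last step left them, time stands still between calls to the robot, and variables do not carry over. Pictures are saved under pics/ and viewed, and the job is handed in when it is done.

```bash
mkdir -p pics
python3 - <<'E'
from cell import ctrl,get_image,camera_params
import cv2
s=ctrl.read_state();print(s)
for n in("side","top","wrist"):
    print(n,camera_params(n)); cv2.imwrite(f"pics/{n}0.png",get_image(n))
E
```

```text
{'clock': 0.0, 'qpos': array([ 1.27621428,  0.6293492 ,  0.03844179,  1.51836343, -0.02701271,
        0.99629903, -0.01998613]), 'qd': array([-0.00110686, -0.00163166,  0.00119438,  0.00142074, -0.00044247,
       -0.00075145,  0.00199841]), 'tau': array([ 2.48727042e-05, -5.63395214e+01,  1.22663241e+00, -1.93443096e+01,
        1.10309984e-02,  1.06751028e-02,  2.70329150e-05]), 'eef_pos': array([ 147.30860268, -632.46327665,  238.38853804]), 'tool_rot': array([-3.13400118,  1.56889521,  1.80717704]), 'force': array([ 0.17573816,  1.25067992, -0.72031041]), 'torque': array([0.00094413, 0.0166914 , 0.05242729]), 'width': 85.18907220742999}
side {'fx': 374.1879132917323, 'fy': 374.1879132917323, 'cx': 320.2813917847011, 'cy': 196.92422579938477, 'eye': array([280.75793186, 694.47318034, 724.30603087]), 'orientation': array([ 9.00026609e-01,  4.62535249e-06, -2.78339628e+00])}
top {'fx': 506.75003046744456, 'fy': 506.75003046744456, 'cx': 325.6969945081921, 'cy': 199.4908223897689, 'eye': array([ 438.68315559,    7.18635789, 1432.35399578]), 'orientation': array([ 0.08090137, -0.01987277, -1.56860137])}
wrist {'fx': 317.64884716416026, 'fy': 317.64884716416026, 'cx': 317.6225245541751, 'cy': 200.33004319268022, 'eye': array([ 221.74769378, -615.47681871,  373.00733261]), 'orientation': array([-3.03610792e-01,  1.06542737e-03, -1.34180488e+00])}
```

View pics/side0.png

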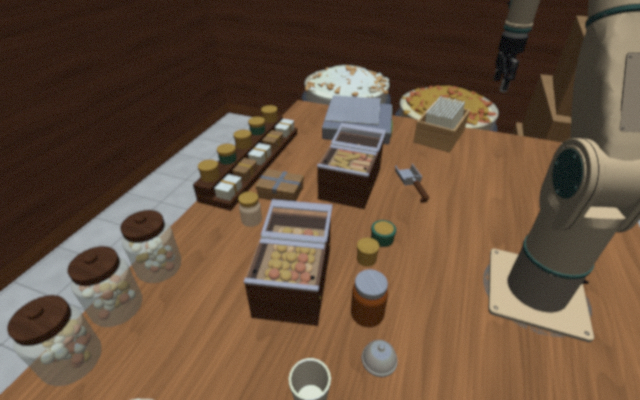

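View pics/top0.png

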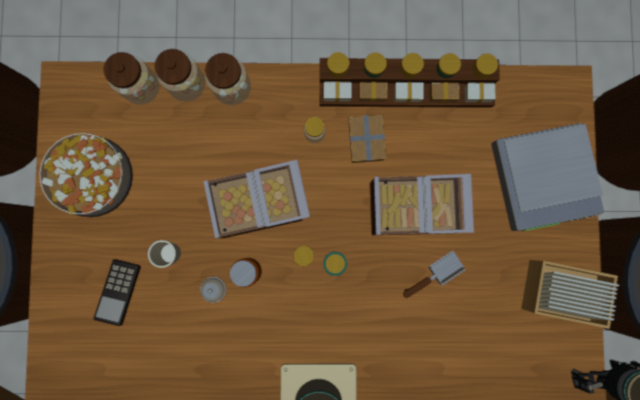

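View pics/wrist0.png

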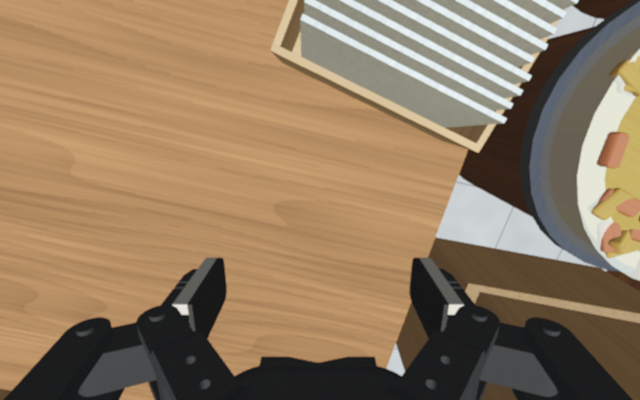

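```bash
python3 - <<'E'
import cv2,numpy as np
a=cv2.imread("pics/top0.png")[145:265,190:350];b=cv2.imread("pics/side0.png")[190:330,235:395]
cv2.imwrite("pics/top0z.png",cv2.resize(a,None,fx=5,fy=5,interpolation=cv2.INTER_CUBIC)[:600])
cv2.imwrite("pics/side0z.png",cv2.resize(b,None,fx=4.2,fy=4.2,interpolation=cv2.INTER_CUBIC)[:600])
E
cat > h.py <<'E'
import numpy as np
from scipy.spatial.transform import Rotation as R
from cell import ctrl,get_image,camera_params
def ray(n,u,v,c=None):
    c=c or camera_params(n)
    d=np.array([(u-c['cx'])/c['fx'],-(v-c['cy'])/c['fy'],-1.])
    return np.array(c['eye']),R.from_euler('xyz',c['orientation']).apply(d)
def onz(n,u,v,z,c=None):
    e,d=ray(n,u,v,c);return e+d*(z-e[2])/d[2]
def proj(n,p,c=None):
    c=c or camera_params(n)
    q=R.from_euler('xyz',c['orientation']).inv().apply(np.asarray(p,float)-c['eye'])
    return np.array([c['cx']-c['fx']*q[...,0]/q[...,2],c['cy']+c['fy']*q[...,1]/q[...,2]]).T
def tri(l):
    A=0;b=0
    for n,u,v in l:
        e,d=ray(n,u,v);d=d/np.linalg.norm(d);P=np.eye(3)-np.outer(d,d);A=A+P;b=b+P@e
    return np.linalg.solve(A,b)
E
```

```text
(no output)
```

View pics/top0z.png

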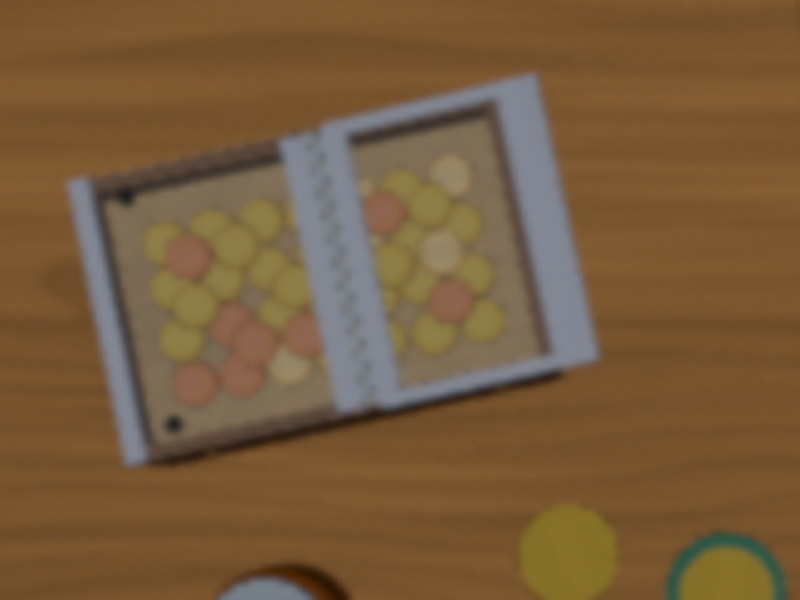

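View pics/side0z.png

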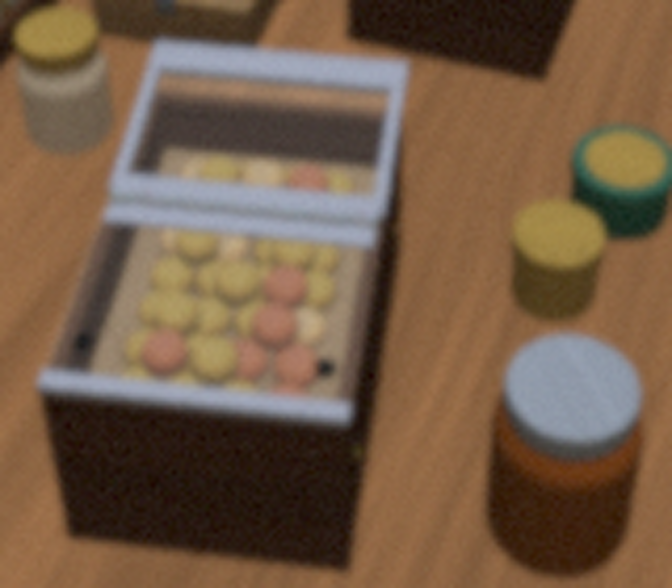

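Run:
```python
from h import *
np.set_printoptions(precision=1,suppress=True)
T=lambda x,y:("top",190+(x-2)/5,145+(y-2)/5)
S=lambda x,y:("side",235+(x-1.6)/4.2,190+(y-1.6)/4.2)
P={}
for k,t,s in [("lipfar",(538,73),(155,40)),("lipnear",(600,358),(410,62)),("endfar",(68,182),(40,380)),("endnear",(127,466),(352,414))]:
    P[k]=tri([T(*t),S(*s)]);print(k,P[k],onz(*T(*t),125))
ef,en=onz(*T(68,182),125),onz(*T(127,466),125)
d=(ef-en)[:2];d/=np.linalg.norm(d)  # local y or -y
print(np.linalg.norm((ef-en)[:2]),d,np.arctan2(d[1],d[0]))
# local +x axis is toward +y world
X=np.array([-d[1],d[0]]);print("X",X)
c=((ef+en)/2)[:2]; o=c-X*113; h=o-15*X
print("origin",o,"hinge",h,"yaw",np.arctan2(X[1],X[0]))
for k in("lipfar","lipnear"):
    r=(P[k][:2]-h)@X; print(k,"x from hinge",r,"z",P[k][2]-127,"angle",np.arctan2(P[k][2]-127,-r))
for q in(0.,.1,.2,.3,.4,.5):
    L=h-X*120*np.cos(q);z=127+120*np.sin(q)
    pts=[[*(L+d*75),z],[*(L-d*75),z]]
    print(q,[ (proj("top",p)-[190,145])*5+2 for p in pts],[(proj("side",p)-[235,190])*4.2+1.6 for p in pts])
```

```text
lipfar [648.4  55.7 140.2] [649.7  55.8 125. ]
lipnear [500.8  22.7 140.6] [501.3  22.9 125. ]
endfar [591.1 297.  131. ] [591.5 298.1 125. ]
endnear [445.5 263.8 131.1] [445.2 264.9 125. ]
150.01573393051362 [1.  0.2] 0.2235714107218554
X [-0.2  1. ]
origin [543.4 171.3] hinge [546.7 156.7] yaw 1.794367737516752
lipfar x from hinge -120.9698448420225 z 13.159135063005948 angle 0.10835424175077418
lipnear x from hinge -120.42509237615971 z 13.584579120218791 angle 0.11233035820166104
0.0 [array([536.9,  78.5]), array([599.6, 360. ])] [array([161.2,  58.6]), array([410.6,  80.4])]
0.1 [array([534.9,  75.1]), array([598.2, 359.2])] [array([159.4,  43.6]), array([410.9,  65.3])]
0.2 [array([530.6,  72.1]), array([594.4, 358.8])] [array([157.1,  29.8]), array([411. ,  51.5])]
0.3 [array([524. ,  69.7]), array([588.3, 359. ])] [array([154.3,  17.3]), array([410.8,  39. ])]
0.4 [array([515. ,  67.8]), array([579.9, 359.8])] [array([151. ,   6.2]), array([410.4,  27.9])]
0.5 [array([503.8,  66.6]), array([569.1, 361. ])] [array([147.2,  -3.3]), array([409.8,  18.5])]
```

```bash
cat >> h.py <<'E'
np.set_printoptions(precision=2,suppress=True)
O=np.array([543.4,171.3]);X=np.array([-.2217,.9751]);X/=np.linalg.norm(X)
X3=np.array([*X,0]);Y3=np.array([-X[1],X[0],0]);Z3=np.array([0,0,1.])
H=np.array([*(O-15*X),127.])
def tgtR(t,sgn):
    x=np.cos(t)*X3-np.sin(t)*Z3; z=sgn*Y3; return np.stack([x,np.cross(z,x),z],1)
def stat(): 
    s=ctrl.read_state();return s,np.array(s['eef_pos']),R.from_euler('xyz',s['tool_rot']).as_matrix()
E
python3 - <<'E'
from h import *
s,p,M=stat();print(M)
c=camera_params("wrist");print("cam in tool",M.T@(c['eye']-p), "view dir",M.T@R.from_euler('xyz',c['orientation']).apply([0,0,-1]))
for sg in(1,-1):
    T=tgtR(np.pi/4,sg); print(sg,R.from_matrix(M.T@T).as_rotvec(), "cam side world",T@np.array(M.T@(c['eye']-p)), T)
for n,u,v in[("tin1",304,256),("tin2",335,263),("sticks near end",373,206),("jar_s",315,128),("jar",244,272)]: print(n,onz("top",u,v,80 if 'ti' not in n else 50))
E
```

```text
[[-0.    0.97  0.23]
 [ 0.    0.23 -0.97]
 [-1.   -0.   -0.  ]]
cam in tool [-134.52   76.37    0.03] view dir [ 0.95 -0.3   0.  ]
1 [ 1.49  0.61 -0.61] cam side world [  33.03 -145.41   41.12] [[-0.16  0.16 -0.98]
 [ 0.69 -0.69 -0.22]
 [-0.71 -0.71  0.  ]]
-1 [-1.48  0.61  0.61] cam side world [  9.15 -40.09 149.12] [[-0.16 -0.16  0.98]
 [ 0.69  0.69  0.22]
 [-0.71  0.71 -0.  ]]
tin1 [396.95  38.44  50.  ]
tin2 [378.21 -45.65  50.  ]
sticks near end [ 533.45 -149.7    50.  ]
jar_s [742.52   9.95  80.  ]
jar [355.62 195.76  80.  ]
```

```bash
python3 -m handwheel '-1 -20 25 -20 0 0 0; -1 -20 34 -30 0 0 0; -1 -20 34 -30 0 0 0; -1 -10 34 -30 0 0 0; -1 -10 34 -30 0 0 0; -1 -10 34 -30 0 0 0; -1 0 34 -30 0 0 0; -1 0 34 -30 0 0 0; -1 0 34 -30 0 0 0; -1 0 34 -30 0 0 0'
cat > plan.py <<'E'
from h import *
import sys
# remaining to pose: args x y z tilt
def rem(P,t):
    s,p,M=stat();T=tgtR(t,-1);rv=R.from_matrix(M.T@T).as_rotvec()
    print("clk",s['clock'],"tcp",p,"delta tool",M.T@(np.array(P)-p),"rotvec",rv,"F",s['force'],"q",s['qpos'],"w",s['width'])
if __name__=="__main__": rem([float(a) for a in sys.argv[1:4]],float(sys.argv[4]))
E
python3 plan.py 560 -40 330 0.785
```

```text
clock: 1.15
eef_pos: [408.3, -268.2, 328.7]
tool_rot: [-2.292, 1.567, 2.635]
force: [0.7, -1.1, -0.0]
width: -0.2
clk 1.15 tcp [ 408.34 -268.22  328.69] delta tool [  -1.4   196.62 -190.86] rotvec [-1.49  0.61  0.61] F [ 0.72 -1.07 -0.01] q [ 0.57  0.3  -0.06  1.82  0.02  1.02 -0.85] w -0.15077989482508208
```

```bash
python3 -m handwheel '-1 0 34 -32 0 0 0; -1 0 34 -32 0 0 0; -1 0 34 -32 0 0 0; -1 0 30 -30 0 0 0; -1 0 0 0 -.125 .051 .051; -1 0 0 0 -.125 .051 .051; -1 0 0 0 -.125 .051 .051; -1 0 0 0 -.125 .051 .051; -1 0 0 0 -.125 .051 .051; -1 0 0 0 -.125 .051 .051'
python3 plan.py 560 -40 330 0.785
```

```text
clock: 2.15
eef_pos: [518.5, -90.1, 329.0]
tool_rot: [1.971, 1.139, 1.41]
force: [0.8, 0.3, 0.2]
width: 0.0
clk 2.15 tcp [518.49 -90.13 329.04] delta tool [22.6  60.16 10.33] rotvec [-0.71  0.29  0.3 ] F [0.81 0.29 0.2 ] q [ 0.69  0.44 -0.44  1.72 -0.28  1.08 -0.14] w 0.04380837775838153
```

```bash
python3 -m handwheel '-1 0 0 0 -.12 .049 .049; -1 0 0 0 -.12 .049 .049; -1 0 0 0 -.12 .049 .049; -1 0 0 0 -.12 .049 .049; -1 0 0 0 -.12 .049 .049; -1 0 0 0 -.12 .049 .049'
python3 plan.py 560 -40 330 0.785
```

```text
clock: 2.75
eef_pos: [516.2, -94.7, 328.0]
tool_rot: [1.555, 0.783, 1.815]
force: [-0.1, 0.5, -0.7]
width: -0.1
clk 2.75 tcp [516.24 -94.71 328.05] delta tool [28.74 30.47 56.19] rotvec [ 0.03 -0.01 -0.  ] F [-0.06  0.49 -0.72] q [ 0.85  0.74 -0.68  1.48 -0.25  1.45  0.56] w -0.0750448857425074
```

Run:
```python
from h import *
import cv2
c=camera_params("wrist");im=get_image("wrist");cv2.imwrite("pics/w1.png",im)
for t in("side","top"):
    pass
for q in(0,.05,.1):
  e=np.array([-np.cos(q),np.sin(q)])
  for y in(75,-75):
    pt=H+e[0]*120*X3+e[1]*120*Z3+y*Y3; print(q,y,pt,proj("wrist",pt,c))
```

```text
0 75 [500.2   23.03 127.  ] [327.56 218.07]
0 -75 [646.46  56.29 127.  ] [451.71 222.35]
0.05 75 [500.16  23.18 133.  ] [327.76 215.87]
0.05 -75 [646.43  56.43 133.  ] [453.63 220.21]
0.1 75 [500.06  23.62 138.98] [327.97 213.38]
0.1 -75 [646.33  56.87 138.98] [455.56 217.78]
```

View pics/w1.png

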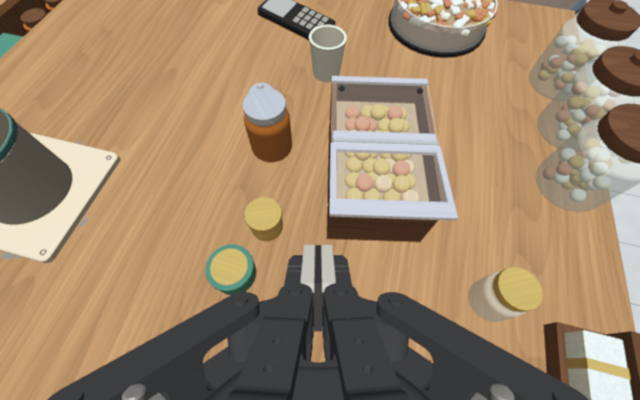

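```bash
cat > wp.py <<'E'
from h import *
import sys
def tcpK(s_,z,t): # K corner at local s from hinge, world z
    c,n=np.cos(t),np.sin(t)
    ds=-8*c-11*n; dz=8*n-11*c
    return H*[1,1,0]+(s_+ds)*X3+np.array([0,0,z+dz])
def arc(q,t=np.pi/4,a=12):
    e=np.array([-np.cos(q),np.sin(q)]);n=np.array([-np.sin(q),-np.cos(q)])
    x=np.array([np.cos(t),-np.sin(t)])
    K=120*e+5.5*n+a*x if q<np.pi/2-t else (120-a)*e+5.5*n
    return K
def show(pts,t=np.pi/4):
    s,p,M=stat();T=tgtR(t,-1)
    K=p+M[:,0]*8+M[:,1]*11  # y tool = up normal
    L=K-H; 
    print("clk %.2f"%s['clock'],"tcp",p,"K s,y,z",L@X3,L@Y3,K[2],"F",s['force'],"rotrem",R.from_matrix(M.T@T).as_rotvec(),"q",s['qpos'])
    prev=p
    for P in pts: print("  to",P,"tool step",M.T@(P-prev)); prev=P
if __name__=="__main__":
    t=float(sys.argv[2]) if len(sys.argv)>2 else np.pi/4
    show([tcpK(*[float(v) for v in w.split(',')],t) for w in sys.argv[1].split()],t)
E
python3 wp.py "-145,220 -145,102 -110,102"
```

```text
clk 2.80 tcp [517.07 -95.46 326.02] K s,y,z -225.8723541204456 85.30658364166196 328.2118600116907 F [ 1.14 -1.43 -1.04] rotrem [ 0.03 -0.02 -0.01] q [ 0.85  0.75 -0.68  1.47 -0.25  1.45  0.57]
  to [581.85   2.18 217.88] tool step [132.16 -22.91  86.22]
  to [581.85   2.18  99.88] tool step [ 82.97 -83.89  -1.47]
  to [574.09  36.31  99.88] tool step [24.88 24.59  1.22]
```

```bash
python3 -m handwheel '-1 27 -5 17 .03 -.02 -.01; -1 27 -5 17 0 0 0; -1 27 -5 17 0 0 0; -1 27 -5 17 0 0 0; -1 24 -3 17 0 0 0; -1 0 0 0 0 0 0'
python3 wp.py "-145,150 -145,102 -110,102"
```

```text
clock: 3.4
eef_pos: [586.3, -1.8, 209.7]
tool_rot: [1.575, 0.796, 1.778]
force: [-0.4, 0.8, 0.1]
width: 0.2
clk 3.40 tcp [586.35  -1.8  209.74] K s,y,z -149.8581689420607 -3.769353240199905 211.7219374649333 F [-0.36  0.77  0.08] rotrem [-0.02  0.01  0.01] q [ 0.66  0.89 -0.65  1.52 -0.25  1.15  0.48]
  to [581.85   2.18 147.88] tool step [ 47.56 -39.86  -3.39]
  to [581.85   2.18  99.88] tool step [ 34.29 -33.59   0.16]
  to [574.09  36.31  99.88] tool step [24.49 25.   -0.68]
```

```bash
python3 -m handwheel '-1 16 -14 -1 -.02 .01 .01; -1 16 -14 -1 0 0 0; -1 16 -13 -1 0 0 0; -1 12 -11 0 0 0 0; -1 12 -11 0 0 0 0; -1 10 -11 0 0 0 0; -1 0 0 0 0 0 0'
python3 wp.py "-145,102 -110,102"
```

```text
clock: 4.1
eef_pos: [583.1, -1.4, 96.7]
tool_rot: [1.568, 0.795, 1.785]
force: [-0.7, -0.2, 0.4]
width: -0.1
clk 4.10 tcp [583.12  -1.43  96.68] K s,y,z -148.7797240099992 -0.5270183234813146 98.67051144494745 F [-0.68 -0.15  0.44] rotrem [-0.    0.01  0.01] q [ 0.65  1.04 -0.62  1.56 -0.2   1.    0.57]
  to [581.85   2.18  99.88] tool step [ 0.37  4.95 -0.46]
  to [574.09  36.31  99.88] tool step [24.51 24.98 -0.24]
```

Run:
```python
from h import *
import cv2
w=get_image("wrist");s=get_image("side")
cv2.imwrite("pics/w2.png",w[100:320,220:540]);cv2.imwrite("pics/s2.png",cv2.resize(s[160:340,220:420],None,fx=3,fy=3,interpolation=cv2.INTER_CUBIC))
```

```text
(no output)
```

View pics/w2.png

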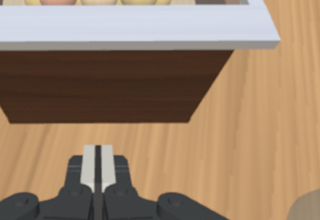

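View pics/s2.png

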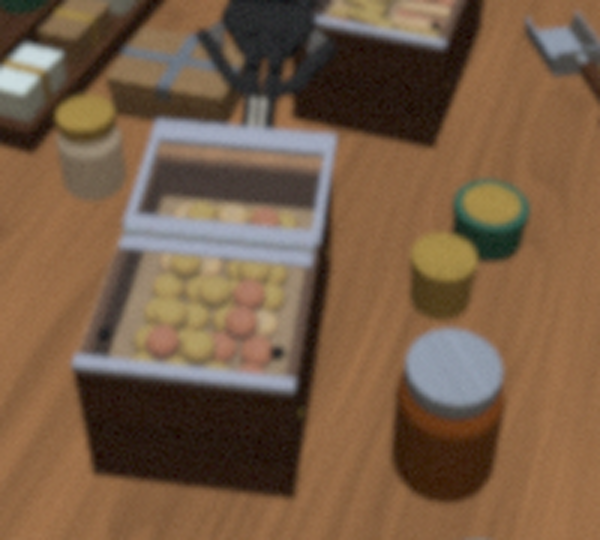

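```bash
python3 -m handwheel '-1 5 6 0 0 .01 .01; -1 5 6 0 0 0 0; -1 5 6 0 0 0 0; -1 5 6 0 0 0 0; -1 5 5 0 0 0 0; -1 0 0 0 0 0 0'
python3 wp.py "-111,113"
```

```text
clock: 4.8
eef_pos: [576.3, 41.5, 105.5]
tool_rot: [1.568, 0.784, 1.795]
force: [-0.0, 0.7, 0.3]
width: 0.2
clk 4.80 tcp [576.33  41.46 105.49] K s,y,z -105.47685004238204 -3.2770722894093254 107.62933395427655 F [-0.02  0.69  0.31] rotrem [ 0. -0. -0.] q [ 0.61  1.03 -0.64  1.61 -0.23  0.95  0.54]
  to [574.31  35.33 110.88] tool step [-7.71 -0.08 -3.33]
```

```bash
cat > arcp.py <<'E'
from wp import *
from scipy.optimize import brentq
t=float(sys.argv[3]) if len(sys.argv)>3 else np.pi/4
a=float(sys.argv[4]) if len(sys.argv)>4 else 12
qs=[float(v) for v in sys.argv[1].split(',')] 
def P(q):
    k=arc(q,t,a); return tcpK(k[0],127+k[1],t)
show([P(q) for q in qs],t)
E
python3 arcp.py 0.05,0.1,0.2,0.3,0.4,0.5
```

```text
clk 4.80 tcp [576.33  41.46 105.49] K s,y,z -105.47685004238204 -3.2770722894093254 107.62933395427655 F [-0.02  0.69  0.31] rotrem [ 0. -0. -0.] q [ 0.61  1.03 -0.64  1.61 -0.23  0.95  0.54]
  to [574.46  34.71 116.9 ] tool step [-12.42   3.73  -3.32]
  to [574.42  34.88 122.9 ] tool step [-4.12  4.37  0.01]
  to [574.14  36.1  134.84] tool step [-7.55  9.34  0.03]
  to [573.6   38.47 146.6 ] tool step [-6.58 10.04  0.03]
  to [572.8   41.98 158.06] tool step [-5.55 10.65  0.03]
  to [571.76  46.59 169.1 ] tool step [-4.45 11.15  0.04]
```

```bash
python3 -m handwheel '-1 -4 1 -1 0 0 0; -1 -4 1 -1 0 0 0; -1 -4 2 -1 0 0 0; -1 -3 3 0 0 0 0; -1 -3 3 0 0 0 0'
python3 arcp.py 0.1,0.2,0.3,0.4,0.5
python3 -m handwheel '-1 -2 3 0 0 0 0; -1 -3 4 0 0 0 0; -1 -3 4 0 0 0 0; -1 0 0 0 0 0 0'
python3 arcp.py 0.2,0.3,0.4,0.5
```

```text
clock: 5.3
eef_pos: [574.7, 33.3, 126.2]
tool_rot: [1.569, 0.786, 1.794]
force: [0.1, -0.2, -1.5]
width: 0.2
clk 5.30 tcp [574.74  33.3  126.22] K s,y,z -113.08087239625056 0.05642570831506433 128.34256706461534 F [ 0.06 -0.21 -1.46] rotrem [0. 0. 0.] q [ 0.63  0.99 -0.64  1.61 -0.23  0.98  0.54]
  to [574.42  34.88 122.9 ] tool step [ 3.49 -1.21  0.03]
  to [574.14  36.1  134.84] tool step [-7.56  9.33  0.02]
  to [573.6   38.47 146.6 ] tool step [-6.59 10.03  0.02]
  to [572.8   41.98 158.06] tool step [-5.56 10.64  0.02]
  to [571.76  46.59 169.1 ] tool step [-4.47 11.14  0.02]
clock: 5.7
eef_pos: [574.5, 34.4, 140.8]
tool_rot: [1.568, 0.788, 1.793]
force: [0.1, -0.7, -0.1]
width: -0.0
clk 5.70 tcp [574.53  34.4  140.84] K s,y,z -111.95707046421201 0.008338796731145237 142.92914521915463 F [ 0.14 -0.71 -0.05] rotrem [0. 0. 0.] q [ 0.63  0.97 -0.65  1.61 -0.24  1.    0.52]
  to [574.14  36.1  134.84] tool step [ 5.48 -2.99 -0.01]
  to [573.6   38.47 146.6 ] tool step [-6.62 10.02  0.03]
  to [572.8   41.98 158.06] tool step [-5.58 10.63  0.03]
  to [571.76  46.59 169.1 ] tool step [-4.49 11.14  0.03]
```

Run:
```python
from h import *
import cv2
w=get_image("wrist");s=get_image("side")
a=cv2.resize(w[60:340,180:520],(400,330));b=cv2.resize(s[180:340,220:390],(400,376),interpolation=cv2.INTER_CUBIC)[:330]
cv2.imwrite("pics/c3.png",np.hstack([a,b]))
```

```text
(no output)
```

View pics/c3.png

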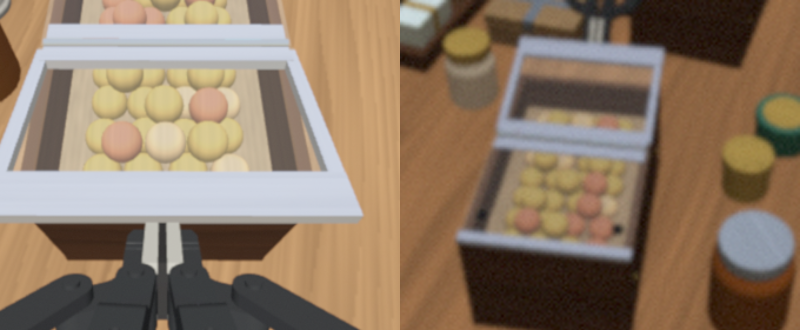

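```bash
python3 -m handwheel '-1 -1 7 0 0 0 0; -1 -3 5 0 0 0 0; -1 -3 5 0 0 0 0; -1 -3 5 0 0 0 0; -1 -2 6 0 0 0 0; -1 -2 6 0 0 0 0; -1 -2 6 0 0 0 0'
python3 arcp.py 0.5,0.6,0.7,0.8,0.9,1
```

```text
clock: 6.5
eef_pos: [570.3, 51.5, 182.1]
tool_rot: [1.57, 0.788, 1.793]
force: [0.5, -0.6, -2.0]
width: -0.3
clk 6.50 tcp [570.32  51.53 182.05] K s,y,z -94.31229417469953 0.29039158381121766 184.13496676999745 F [ 0.54 -0.63 -1.95] rotrem [0. 0. 0.] q [ 0.62  0.91 -0.67  1.63 -0.27  1.02  0.49]
  to [571.76  46.59 169.1 ] tool step [  5.57 -12.78   0.29]
  to [570.47  52.24 179.61] tool step [-3.37 11.53  0.  ]
  to [568.96  58.89 189.49] tool step [-2.2 11.8  0. ]
  to [567.26  66.35 198.52] tool step [-1.01 11.79  0.  ]
  to [565.54  73.91 206.06] tool step [ 0.12 10.81  0.  ]
  to [563.67  82.16 212.79] tool step [ 1.19 10.74 -0.  ]
```

```bash
python3 -m handwheel '-1 -1 6 0 0 0 0; -1 -1 6 0 0 0 0; -1 -1 6 0 0 0 0; -1 0 6 0 0 0 0; -1 0 5 0 0 0 0; -1 0 5 0 0 0 0; -1 1 5 0 0 0 0; -1 1 5 0 0 0 0'
python3 arcp.py 0.9,1,1.1,1.2,1.3,1.4,1.5
```

```text
clock: 7.3
eef_pos: [562.8, 84.2, 217.3]
tool_rot: [1.569, 0.788, 1.793]
force: [0.8, -1.6, 0.0]
width: 0.3
clk 7.30 tcp [562.79  84.2  217.33] K s,y,z -60.79226835222027 0.4022593537885655 219.41315987341258 F [ 0.78 -1.62  0.02] rotrem [0. 0. 0.] q [ 0.59  0.84 -0.69  1.66 -0.3   1.02  0.44]
  to [565.54  73.91 206.06] tool step [  0.49 -15.5    0.39]
  to [563.67  82.16 212.79] tool step [ 1.19 10.74  0.01]
  to [561.65  91.02 218.63] tool step [ 2.26 10.57  0.01]
  to [559.52 100.41 223.55] tool step [ 3.31 10.29  0.  ]
  to [557.28 110.23 227.47] tool step [4.32 9.91 0.  ]
  to [554.98 120.39 230.37] tool step [5.28 9.43 0.  ]
  to [552.61 130.77 232.22] tool step [ 6.2   8.86 -0.  ]
```

```bash
python3 -m handwheel '-1 2 5 0 0 0 0; -1 2 5 0 0 0 0; -1 2 5 0 0 0 0; -1 2 5 0 0 0 0; -1 3 5 0 0 0 0; -1 3 5 0 0 0 0; -1 3 5 0 0 0 0; -1 3 5 0 0 0 0'
python3 arcp.py 1.4,1.5,1.6,1.7,1.8,1.9,2,2.1
python3 - <<'E'
from h import *
import cv2
w=get_image("wrist");s=get_image("side")
a=cv2.resize(w[60:340,180:520],(400,330));b=cv2.resize(s[180:340,220:390],(400,376),interpolation=cv2.INTER_CUBIC)[:330]
cv2.imwrite("pics/c4.png",np.hstack([a,b]))
E
```

```text
clock: 8.1
eef_pos: [552.7, 129.6, 233.1]
tool_rot: [1.568, 0.788, 1.792]
force: [-0.1, -1.6, -0.9]
width: 0.1
clk 8.10 tcp [552.68 129.63 233.1 ] K s,y,z -14.25388933662872 0.18653563644876003 235.19403481815337 F [-0.14 -1.6  -0.94] rotrem [0. 0. 0.] q [ 0.55  0.8  -0.72  1.7  -0.33  0.97  0.4 ]
  to [554.98 120.39 230.37] tool step [-4.78 -8.67  0.19]
  to [552.61 130.77 232.22] tool step [ 6.21  8.85 -0.  ]
  to [550.22 141.29 232.99] tool step [ 7.06  8.19 -0.  ]
  to [547.83 151.82 232.69] tool step [ 7.84  7.44 -0.01]
  to [545.45 162.28 231.3 ] tool step [ 8.54  6.62 -0.01]
  to [543.12 172.54 228.86] tool step [ 9.16  5.74 -0.01]
  to [540.85 182.52 225.37] tool step [ 9.69  4.79 -0.01]
  to [538.67 192.11 220.88] tool step [10.12  3.8  -0.01]
```

View pics/c4.png

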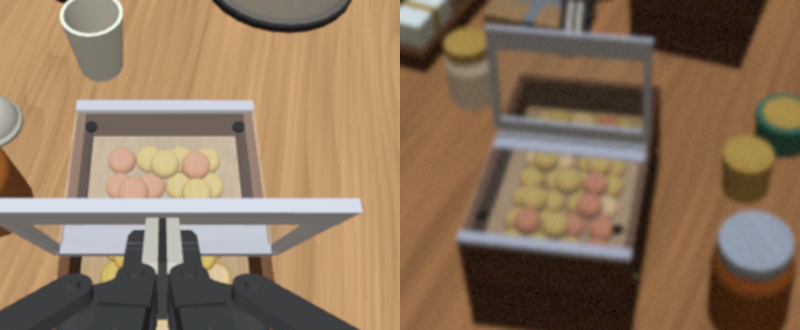

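```bash
python3 -m handwheel '-1 3 4 0 0 0 0; -1 4 4 0 0 0 0; -1 4 4 0 0 0 0; -1 4 3 0 0 0 0; -1 4 3 0 0 0 0; -1 4 3 0 0 0 0; -1 5 3 0 0 0 0; -1 5 3 0 0 0 0'
python3 arcp.py 1.8,1.9,2,2.1,2.2,2.3,2.4 .8 .785 16
```

```text
clock: 9.0
eef_pos: [542.3, 174.9, 229.2]
tool_rot: [1.568, 0.786, 1.793]
force: [0.0, -0.5, 0.1]
width: -0.3
clk 9.00 tcp [542.34 174.93 229.15] K s,y,z 32.20911109499179 0.2365756023641108 231.26319834185958 F [ 0.03 -0.53  0.11] rotrem [0. 0. 0.] q [ 0.49  0.8  -0.73  1.75 -0.36  0.88  0.38]
  to [545.65 161.39 227.4 ] tool step [ -8.61 -11.1    0.23]
  to [543.4  171.28 225.07] tool step [ 8.82  5.53 -0.  ]
  to [541.22 180.9  221.73] tool step [ 9.33  4.62 -0.01]
  to [539.12 190.14 217.42] tool step [ 9.74  3.67 -0.01]
  to [537.12 198.92 212.19] tool step [10.06  2.67 -0.01]
  to [535.25 207.14 206.09] tool step [10.28  1.66 -0.01]
  to [533.53 214.73 199.18] tool step [10.39  0.62 -0.01]
```

```bash
python3 -m handwheel '-1 5 1 0 0 0 0; -1 5 1 0 0 0 0; -1 5 2 0 0 0 0; -1 5 2 0 0 0 0; -1 5 1 0 0 0 0; -1 5 1 0 0 0 0; -1 5 1 0 0 0 0; -1 5 1 0 0 0 0'
python3 arcp.py 2.2,2.3,2.4,2.5,2.6,2.7,2.8,2.9,3,3.05,3.1,3.14 .8 .785 16
python3 - <<'E'
from h import *
import cv2
w=get_image("wrist");s=get_image("side")
a=cv2.resize(w[60:340,180:520],(400,330));b=cv2.resize(s[180:340,220:390],(400,376),interpolation=cv2.INTER_CUBIC)[:330]
cv2.imwrite("pics/c5.png",np.hstack([a,b]))
E
```

```text
clock: 9.8
eef_pos: [533.5, 212.7, 205.8]
tool_rot: [1.569, 0.786, 1.794]
force: [-0.1, -1.2, 0.6]
width: -0.1
clk 9.80 tcp [533.49 212.73 205.75] K s,y,z 71.02947177684173 0.487298615130884 207.8642938489265 F [-0.14 -1.2   0.6 ] rotrem [0. 0. 0.] q [ 0.44  0.82 -0.74  1.8  -0.38  0.78  0.37]
  to [537.12 198.92 212.19] tool step [-14.64  -5.55   0.48]
  to [535.25 207.14 206.09] tool step [10.28  1.66 -0.  ]
  to [533.53 214.73 199.18] tool step [10.39  0.62 -0.  ]
  to [531.96 221.61 191.52] tool step [10.4  -0.42 -0.01]
  to [530.58 227.71 183.2 ] tool step [10.31 -1.46 -0.01]
  to [529.38 232.96 174.29] tool step [10.11 -2.48 -0.01]
  to [528.39 237.33 164.89] tool step [ 9.81 -3.47 -0.01]
  to [527.61 240.76 155.1 ] tool step [ 9.42 -4.44 -0.01]
  to [527.05 243.21 144.99] tool step [ 8.93 -5.35 -0.01]
  to [526.85 244.07 139.86] tool step [ 4.25 -3.01 -0.01]
  to [526.72 244.67 134.69] tool step [ 4.1  -3.21 -0.01]
  to [526.65 244.98 130.54] tool step [ 3.16 -2.72 -0.  ]
```

View pics/c5.png

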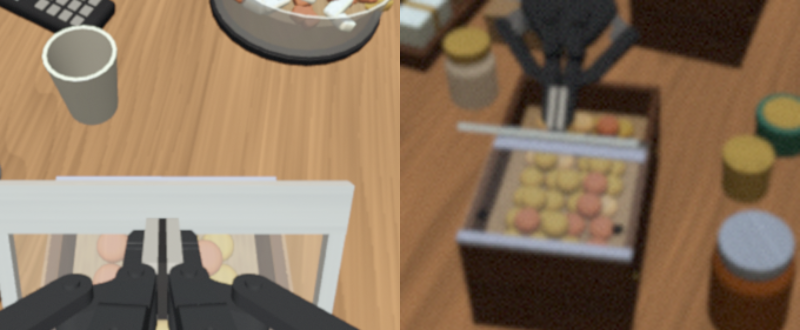

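```bash
python3 -m handwheel '-1 5 -1 0 0 0 0; -1 5 -1 0 0 0 0; -1 5 -1 0 0 0 0; -1 5 -1 0 0 0 0; -1 5 -1 0 0 0 0; -1 5 -1 0 0 0 0; -1 5 -1 0 0 0 0; -1 5 -2 0 0 0 0'
python3 arcp.py 2.7,2.8,2.9,3,3.05,3.1,3.14 .8 .785 16
```

```text
clock: 10.7
eef_pos: [528.1, 236.1, 168.6]
tool_rot: [1.569, 0.786, 1.794]
force: [-0.2, -1.1, 0.4]
width: 0.1
clk 10.70 tcp [528.13 236.13 168.63] K s,y,z 95.03320163090387 0.5304324584595896 170.75443674197564 F [-0.25 -1.09  0.42] rotrem [0. 0. 0.] q [ 0.4   0.88 -0.74  1.83 -0.38  0.69  0.38]
  to [529.38 232.96 174.29] tool step [-6.38  1.62  0.52]
  to [528.39 237.33 164.89] tool step [ 9.81 -3.48 -0.01]
  to [527.61 240.76 155.1 ] tool step [ 9.41 -4.44 -0.01]
  to [527.05 243.21 144.99] tool step [ 8.92 -5.36 -0.01]
  to [526.85 244.07 139.86] tool step [ 4.25 -3.01 -0.01]
  to [526.72 244.67 134.69] tool step [ 4.09 -3.22 -0.01]
  to [526.65 244.98 130.54] tool step [ 3.16 -2.72 -0.  ]
```

```bash
python3 -m handwheel '-1 3 -1 0 0 0 0; -1 3 -1 0 0 0 0; -1 3 -1 0 0 0 0; -1 2 -2 0 0 0 0; -1 2 -2 0 0 0 0'
python3 wp.py "104,148"
python3 - <<'E'
from h import *
import cv2
w=get_image("wrist");s=get_image("side")
a=cv2.resize(w[60:340,180:520],(400,330));b=cv2.resize(s[180:340,220:390],(400,376),interpolation=cv2.INTER_CUBIC)[:330]
cv2.imwrite("pics/c6.png",np.hstack([a,b]))
E
```

```text
clock: 11.2
eef_pos: [526.9, 241.0, 153.0]
tool_rot: [1.57, 0.785, 1.795]
force: [-0.6, -0.4, -0.6]
width: -0.0
clk 11.20 tcp [526.85 241.02 152.98] K s,y,z 100.08572137865553 0.6986435384812637 155.10415986747248 F [-0.56 -0.37 -0.59] rotrem [ 0. -0. -0.] q [ 0.39  0.91 -0.74  1.84 -0.38  0.65  0.39]
  to [526.65 244.98 145.88] tool step [ 7.79 -2.26  0.68]
```

View pics/c6.png

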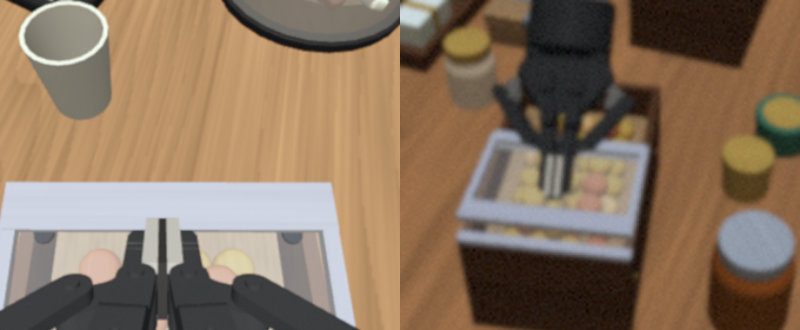

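```bash
python3 -m handwheel '-1 2 -1 0 0 0 0; -1 2 -1 0 0 0 0; -1 1 -1 0 0 0 0; -1 1 -1 0 0 0 0'
python3 wp.py "104,148"
python3 -m handwheel '-1 1 -1 0 0 0 0'; python3 -m handwheel '-1 1 -1 0 0 0 0'; python3 wp.py "104,148"
```

```text
clock: 11.7
eef_pos: [526.7, 242.2, 145.4]
tool_rot: [1.57, 0.785, 1.794]
force: [-0.4, -0.4, 1.2]
width: -0.1
clk 11.70 tcp [526.71 242.19 145.44] K s,y,z 101.26508997720151 0.5651216829531371 147.5581582689188 F [-0.39 -0.41  1.15] rotrem [ 0.  0. -0.] q [ 0.38  0.92 -0.73  1.84 -0.38  0.64  0.4 ]
  to [526.65 244.98 145.88] tool step [1.62 2.25 0.56]
clock: 11.8
eef_pos: [526.7, 242.3, 144.0]
tool_rot: [1.57, 0.785, 1.794]
force: [0.3, -1.2, 0.9]
width: -0.1
clock: 11.9
eef_pos: [526.8, 242.5, 143.6]
tool_rot: [1.57, 0.784, 1.795]
force: [-0.9, -7.7, 15.3]
width: -0.0
clk 11.90 tcp [526.75 242.47 143.61] K s,y,z 101.52574385469167 0.46933125647617047 145.75025678539302 F [-0.88 -7.71 15.3 ] rotrem [ 0. -0. -0.] q [ 0.38  0.92 -0.73  1.84 -0.38  0.64  0.4 ]
  to [526.65 244.98 145.88] tool step [0.15 3.35 0.46]
```

```bash
python3 -m handwheel '-1 -2 2 0 0 0 0; -1 -6 5 0 0 0 0; -1 -14 12 0 0 0 0; -1 -20 15 0 0 0 0; -1 -30 10 0 0 0 0; -1 -40 0 0 0 0 0; -1 -40 0 0 0 0 0; -1 -40 0 0 0 0 0; -1 0 0 0 0 0 0'
python3 - <<'E'
from h import *
import cv2
w=get_image("wrist");s=get_image("side");t=get_image("top")
print(ctrl.read_state()['force'],ctrl.read_state()['clock'])
cv2.imwrite("pics/s7.png",cv2.resize(s[190:330,235:395],None,fx=4.2,fy=4.2,interpolation=cv2.INTER_CUBIC));cv2.imwrite("pics/w7.png",w);cv2.imwrite("pics/t7.png",t)
E
```

```text
clock: 12.8
eef_pos: [549.7, 137.3, 318.5]
tool_rot: [1.571, 0.786, 1.799]
force: [0.5, -0.3, 0.3]
width: -0.1
[ 0.16  0.45 -0.56] 12.95
```

View pics/s7.png

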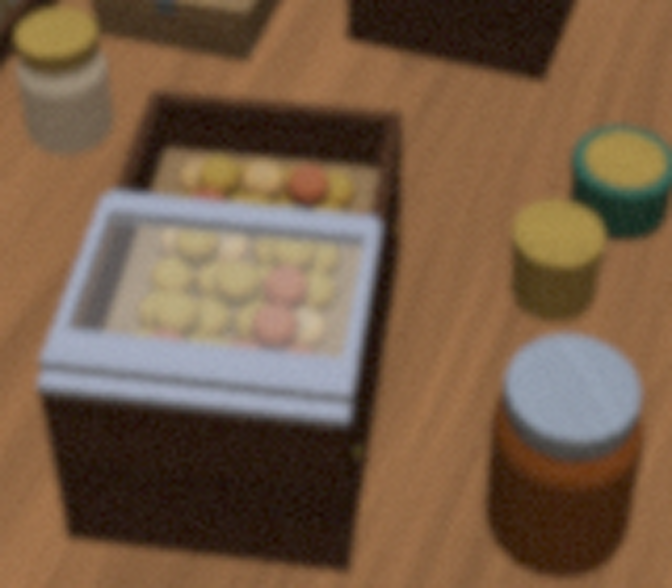

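View pics/w7.png

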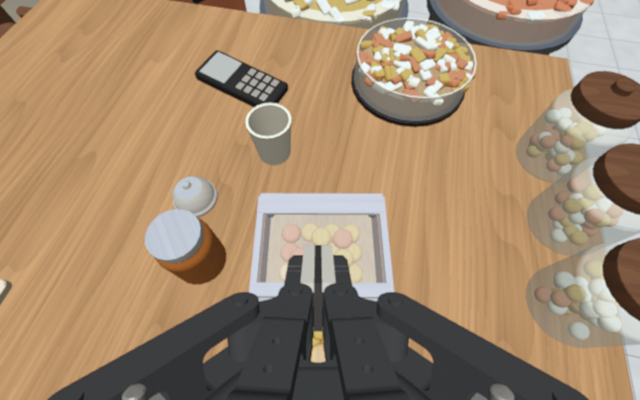

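View pics/t7.png

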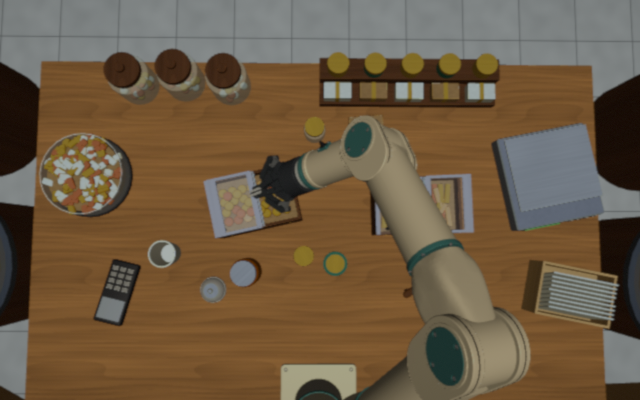

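Run:
```python
from h import *
import cv2
for q in(np.pi,3.1,3.05,3.0):
  for off in(5.5,.5):
    for y in(-75,75):
      pt=H+X3*(-120*np.cos(q)-off*np.sin(q))+Z3*(120*np.sin(q)-off*np.cos(q))+y*Y3
      print(round(q,2),off,y,(proj("side",pt)-[235,190])*4.2+1.6, end='  ')
  print()
a=cv2.imread("pics/side0.png");b=get_image("side")
d=cv2.absdiff(a,b).max(2)
cv2.imwrite("pics/cmp.png",np.vstack([np.hstack([a,b])[60:240:,:][:, :],])[:, 250:1050] if 0 else cv2.resize(np.hstack([a[60:300,240:500],b[60:300,240:500]]),(780,360)))
```

```text
3.14 5.5 -75 [ 43.51 366.32]  3.14 5.5 75 [354.81 400.31]  3.14 0.5 -75 [ 44.82 373.11]  3.14 0.5 75 [354.83 407.1 ]  
3.1 5.5 -75 [ 42.4  358.95]  3.1 5.5 75 [354.88 392.91]  3.1 0.5 -75 [ 43.59 366.13]  3.1 0.5 75 [354.84 400.11]  
3.05 5.5 -75 [ 41.24 349.61]  3.05 5.5 75 [355.06 383.52]  3.05 0.5 -75 [ 42.28 357.24]  3.05 0.5 75 [354.94 391.18]  
3.0 5.5 -75 [ 40.25 339.76]  3.0 5.5 75 [355.32 373.59]  3.0 0.5 -75 [ 41.14 347.82]  3.0 0.5 75 [355.13 381.71]
```

View pics/cmp.png

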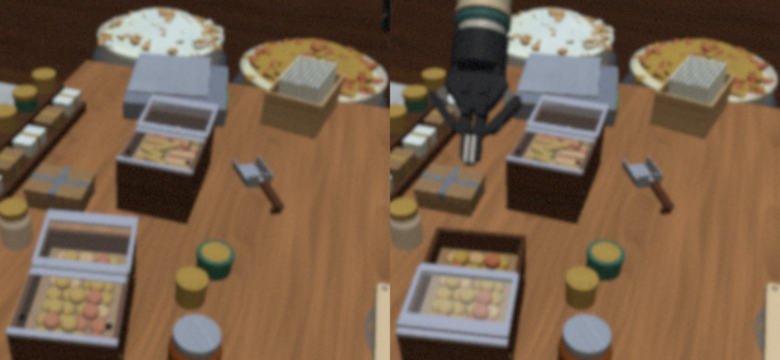

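Run:
```python
from h import *
import cv2
b=get_image("side");a=cv2.imread("pics/side0.png")
for u in(260,275,290,305):
    print(u,"before",a[262:296,u].mean(1).astype(int)); print("   after",b[262:296,u].mean(1).astype(int))
    
for u,yy in((260,-45),(275,-15),(290,15),(305,40)):
  r={}
  for nm,s_,z in[("fix top in",None,None)]:pass
  for q in(np.pi,3.1,3.05):
    pt=lambda off:H+X3*(-120*np.cos(q)-off*np.sin(q))+Z3*(120*np.sin(q)-off*np.cos(q))+yy*Y3
    print(q,"leaf end top/bot",proj("side",pt(5.5)),proj("side",pt(.5)))
  f=H+X3*128+yy*Y3
  print("fixed end z125,120",proj("side",f-2*Z3),proj("side",f-7*Z3))
cv2.imwrite("pics/z8.png",cv2.resize(b[262:300,240:325],None,fx=9,fy=9,interpolation=cv2.INTER_NEAREST))
```

```text
260 before [ 72  74  83  95 101 106 114 120 125 131 132 130 131 130 133 133 141 150
 165 171 164 139 101  68  40  21  22  22  25  22  24  28  21  26]
   after [ 97 102 110 115 123 131 145 160 172 173 177 175 174 171 163 148 129 137
 157 167 167 141 107  68  42  27  25  24  25  28  26  25  25  27]
275 before [145 143 140 141 136 125 125 127 128 131 130 131 129 120 115 103  96 110
 133 156 168 168 159 132  91  55  35  23  23  28  25  26  25  27]
   after [161 159 162 157 152 146 147 150 159 167 174 174 176 171 175 171 163 144
 129 146 165 171 162 133  92  59  37  24  22  23  28  27  24  27]
290 before [100 112 125 119 116 110 112 119 122 128 129 131 132 126 121 115 104 101
 113 131 152 163 169 168 150 119  80  46  35  26  26  24  27  24]
   after [126 136 143 143 139 132 134 140 143 154 164 170 174 173 176 175 175 171
 159 132 126 148 168 167 152 120  83  50  25  23  20  33  26  25]
305 before [101 118 132 136 132 128 123 119 116 118 122 128 128 132 131 129 127 120
 114 116 122 136 152 165 169 162 138 103  68  37  24  23  29  29]
   after [127 140 151 152 153 145 144 139 138 140 148 15
[... 291 characters left out ...]
9 284.02] [259.14 285.62]
3.141592653589793 leaf end top/bot [274.25 280.03] [274.44 281.65]
3.1 leaf end top/bot [274.1  278.28] [274.26 279.99]
3.05 leaf end top/bot [273.94 276.05] [274.08 277.87]
fixed end z125,120 [273.61 285.65] [273.81 287.25]
3.141592653589793 leaf end top/bot [289.07 281.65] [289.2  283.27]
3.1 leaf end top/bot [288.97 279.89] [289.08 281.61]
3.05 leaf end top/bot [288.88 277.66] [288.97 279.48]
fixed end z125,120 [288.46 287.3 ] [288.6  288.89]
3.141592653589793 leaf end top/bot [301.52 283.01] [301.6  284.63]
3.1 leaf end top/bot [301.47 281.25] [301.53 282.96]
3.05 leaf end top/bot [301.43 279.02] [301.47 280.84]
fixed end z125,120 [300.93 288.68] [301.02 290.28]
```

View pics/z8.png

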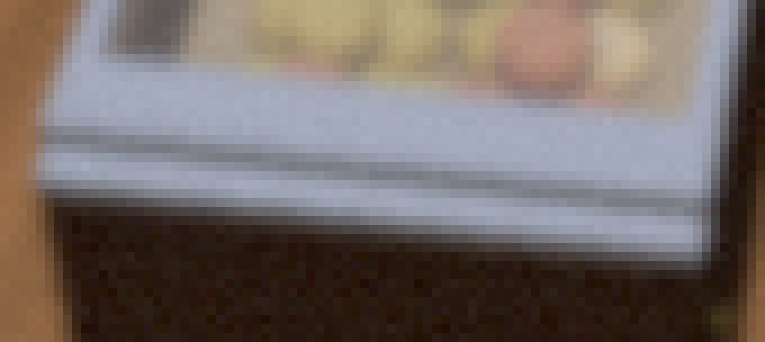

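Run:
```python
from h import *
print(ctrl.read_state()['clock'],ctrl.read_state()['force']); print(ctrl.finish_job())
```

```text
13.05 [-0.41 -1.05 -0.53]
the job is handed in; nothing more can be done
None
```

The lid of the ball bin is open: its leaf lies flat on the fixed half, and I handed the job in at 13.05 s. I hooked the shut fingertips under the lip and pushed the leaf up and over in small steps. I pressed it down slowly until it met its end stop, then let go and backed well clear.

- **Force:** while pushing, the readings were about 2 N or less, close to sensor noise. One reading reached about 15 N as the leaf met its stop, and I backed off at once.
- **Leaf angle:** the side view after letting go fits the leaf fully folded, to about 0.02 rad. That allows for a 1.5-pixel shift between the picture and my model of the bin.
- **Disagreement:** two-view measurements came out about 6 mm high on the bin's top edge. I used the bin's known height of 125 mm instead.
- **Everything else:** in the before-and-after side pictures I saw no change in the other bin's lid, the scoop, tins, gift box, small jar or amber jar. The bell and cup stood undisturbed in the last top view, though I did not measure them.

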